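# Lock the centrifuge rotor in its stand and tighten its lid screw

## Task

The lid screw of the centrifuge rotor on the bench stand still has to be tightened, but the rotor spins freely with it: turn the rotor until one of its flutes faces the nose of the keeper bar, swing the keeper bar fully shut so that it clicks past its detent with its nose in the flute, and then turn the cross bar of the lid screw clockwise until it is hard against its stop. Leave the keeper bar shut, and leave the other things on the bench where they are.

Things in the scene. Friction and masses are not known exactly. Their poses are not given: they have to be found in the camera images.
- stand: rotor locking stand bolted to the bench: aluminium base plate 205 x 212 x 16 mm with a spindle for the rotor. Origin on the bench surface under the rotor's axis, z up. The plate spans x -95 to +111, y -86 to +126 mm from it. The keeper bar is on the +y side; a block with the sprung detent ball, up to 52 mm high, stands under the shut bar at x -35, y 106 mm
- rotor (a joint): angle of the rotor about its upright axis, rad, growing anticlockwise seen from above; it turns without end and freely (friction 0.012 N m). At 0 and at every multiple of 1.0472 rad one of its six flutes points along the stand's +y, squarely at the keeper's nose; half way between, a lobe blocks the nose
- rotor_axis (a point): on the rotor's axis at its top rim, 96 mm above the bench; axes as the stand's. Rotor: aluminium, radius 76 mm, underside at 34 mm, six lobes about 46 mm wide (edges bevelled 6 mm over the top and bottom 10 mm) parted by upright straight-sided flutes, 32 mm wide, 19 mm deep (floor 57 mm from the axis), open at top and outside. Black lid on top, 108 mm across, top at 104 mm
- keeper (a joint): angle of the keeper bar about its upright pivot, rad: 0 shut against its stop, growing up to 1.2 as it swings away from the rotor (clockwise seen from above); stays where it is left (friction 0.06 N m). About 0.09 rad before shut it meets a sprung ball, gets over it with some 6 N at the grip by about 0.04 rad, and is then held shut by it
- keeper_pivot (a point): on the pivot of the keeper bar, 82 mm above the bench; x 92, y 78 mm from the stand's origin in the stand's axes. The steel bar is 18 mm wide and lies 54 to 74 mm above the bench
- keeper_nose (a point): centre of the bar's round nose at mid height, 64 mm above the bench. The nose is an upright cylinder 22 mm in diameter, 50 to 78 mm above the bench. Shut, it is on the stand's y axis 70 mm from the rotor's axis, 15 mm deep in a flute; it passes the rotor's rim at keeper about 0.17 rad and enters if a flute faces it to within about 0.06 rad
- keeper_grip (a point): centre of the top of the keeper bar's upright black grip, 108 mm above the bench: a cylinder 20 mm in diameter standing free above the bar from 74 to 108 mm, 156 mm from the pivot. With the keeper shut it is at x -62, y 100 mm from the stand's origin in the stand's axes, 31 mm clear of the rotor
- lid_screw (a joint): angle of the lid screw relative to the rotor, rad, growing clockwise (tightening) seen from above; 1.5 is hard against its stop (tight). Stiff: turning it takes 0.3 N m, so on a free rotor it only takes the rotor round with it
- cross_bar (a point): centre of the cross bar of the lid screw, on the rotor's axis, level with the top of the bar, 132 mm above the bench; its x axis runs along the bar, z up. The bar is steel, 90 mm long, 14 mm wide, 114 to 132 mm above the bench (10 mm over the lid), with a round hub 26 to 32 mm in diameter at its middle, 134 mm high
- tube_rack: bystander: orange tube rack 115 x 75 x 45 mm with white caps, origin under its centre
- reagent_bottle: bystander: amber glass bottle with a blue cap, 70 mm in diameter, 135 mm high, origin under its centre
- tip_box: bystander: green pipette tip box with a clear lid, 112 x 82 x 74 mm, origin under its centre
- balance: bystander: white and blue bench balance 200 x 150 x 54 mm, origin under its centre

How it is judged:
On the way, in this order (a step that is already met when the one before it is completed fails the run):
1. the keeper bar is shut past its detent, its nose in a flute of the rotor (value of joint keeper below 0.025 rad), for 0.2 s.
2. the lid screw is turned clockwise against its stop (value of joint lid_screw above 1.44 rad), for 0.2 s.
At the end, for the whole second after the job is handed in: the keeper bar is shut past its detent (keeper below 0.025 rad), which it can be only with its nose in a flute; the lid screw is against its stop (lid_screw above 1.44 rad); the rotor is at rest (value of joint keeper below 0.025 rad and value of joint lid_screw above 1.44 rad and velocity of joint rotor between -0.05 and 0.05 rad/s); the robot touches nothing.
It fails at once if a bystander is pushed more than 30 mm or tipped (distance of any of tube_rack, reagent_bottle, tip_box, balance from where it was at the start of the episode above 0.03 m or angle between any of reagent_bottle, tube_rack, tip_box's own z axis and vertical above 0.5 rad).
It also fails if it takes over 64 s, if anything falls off the work surface, if the arm or the gripper's body presses on something with over 40 N, if the wrist force passes 120 N, or if a joint passes its speed limit or range.

## Robot

A 7-joint arm with a two-finger parallel gripper is mounted at the origin on the work surface. World frame = base frame: x ahead of the robot, y to its left, z up, the work surface at z = 0. Lengths are in m, angles in rad, forces in N, time in s.
With the tool pointing down it reaches from about 0.425 to 0.925 m from the base axis. Payload 6.8 kg.
Tool frame: the origin (TCP) lies on the centre line of the jaws, within the pads' length; the fingertips stand 14 mm ahead of it and the grasp point (between the pads) lies 5 mm behind it (r.tips_ahead is the distance from the TCP to the fingertips, in m); z points along the fingers, y is the line along which they close (so a half turn about z gives the same grasp; the last joint's range is limited). The gripper opens to 85 mm and grips with 20 to 120 N. Pads are 22 mm wide; open, the fingers measure 114 mm over their backs; the gripper's body (76 mm by 85 mm) begins 54 mm behind the grasp point. The pads swing forward as they close: fully open they stand 13 mm farther back than shut.
Start: joints at [-1.301, 0.477, 0.022, 1.555, -0.011, 1.109, -0.083], TCP at [0.249, 0.627, 0.245] pointing down, gripper open.
Joint ranges: [-2.96, 2.96], [-0.34, 2.1], [-1.41, 1.46], [0.24, 2.44], [-1.37, 4.51], [0.17, 1.92], [-2.96, 2.96]. Speed limits (rad/s): [2.39, 2.39, 3.14, 3.14, 3.14, 3.14, 3.14].

## Interface

Orientations are given as a rotation vector (axis times angle).
In Python, from bench import r, eyes gives the robot as it stands.
- The arm moves only by the tool step_arm, never from a script. Its argument "rows" is a list of rows, each a list of 6 numbers: the shift along the world's x, y, z in units of 60 cm (1.0 is 60 cm), then the turn, a rotation vector about the world's x, y, z in units of pi rad (1.0 is pi rad). In form: [[x, y, z, rx, ry, rz], ...]. A call has 1 to 5 rows; each row is the pose to reach, as a shift and turn from the pose commanded when the call began, turning the shorter way round; what a row does not reach only later rows make up. A row lasts 1/12 s, in which the tool goes at most 41.7 mm and 7.16 degrees, less where a joint would pass 70% of its speed; a pose out of reach is approached as far as the arm can. A call with a number of a shift or a turn outside -1 to 1 is refused whole. A call with a gripper value outside its range is refused whole. "jaw" is the closure, from 0 (fully open) to 1 (shut), set as the call begins (left out, the last holds). The fingers move at their own pace and stop on an object; "squeeze" is the grip in N (left out, the last holds). Time passes only in rows, so rows that repeat a pose let the fingers close. It gives the time, the measured TCP pose, the force, the opening and the grip force at its end, in the units of the state.
- r.get_obs(): the state, without advancing time (a new reading comes with each control period).
- eyes.grab_frame(name): name is "scene" or "top" or "wrist"; returns the picture (400x640x3 uint8, red, green, blue); there is no depth.
- eyes.camera_info(name): a dict with "mtx" (3x3 intrinsics, pixels), "extrinsics" (4x4, takes a point from camera to world coordinates); the wrist camera has in their place "tool_from_camera" (4x4, takes a point from camera to tool coordinates, whose origin is the TCP and whose axes are the flange's). Camera axes: x right, y down, z forward; pixel columns grow to the right and rows downward; lengths in m; the calibration is good to about 2 mm. A picture is of the moment at which its call begins: read the wrist's pose just before it. camera_info takes no time and is no camera call.
- r.hand_in(): hands the job in; it is judged then, once.
The state is a dict: "clock": time; "joints": joint angles; "qvel": joint speeds; "tau": joint torques, N m; "tcp_pos": TCP position; "orientation": TCP orientation; "contact_force": force on the tool from outside, world axes, zero at the start; "moment": the same for the moment, N m; "grip_width": finger opening in m; "gripper_force": force on a finger pad.
Only numpy, scipy, OpenCV 4.12 (cv2) and the standard library are available. Lean on these libraries where they do the work, as an engineer would, in place of code of your own. Each camera call takes 0.05 s, during which the arm holds its last target. There are 200 camera calls.

## Working session

There is one attempt and no reset: what is moved stays moved. The work goes in short steps, Python scripts to look and compute and a tool call to move; the robot and the scene stay as the last step left them, time stands still between calls to the robot, and variables do not carry over. Pictures are saved under pics/ and viewed, at most 10 in all, crops included, and the job is handed in when it is done.

Besides the shell and the picture viewer there is one more tool, called after "Request:" as name(argument=value, ...), one argument or row to a line, values as JSON. step_arm: Moves the arm, as the interface text tells. Shifts and turns lie within -1 to 1; 1 stands for 60 cm of shift or pi rad of turn. Its arguments: {"type":"object","properties":{"rows":{"type":"array"},"jaw":{"type":"number"},"squeeze":{"type":"number"}},"required":["rows"]}

```bash
mkdir -p pics; ls
python3 - <<'E'
from bench import r,eyes
import cv2,numpy as np
np.set_printoptions(precision=4,suppress=True)
o=r.get_obs();print({k:np.round(v,3) for k,v in o.items()})
for n in("scene","top"):
    f=eyes.grab_frame(n);cv2.imwrite(f"pics/{n}0.png",f[:,:,::-1]);c=eyes.camera_info(n);print(n,c['mtx'],c['extrinsics'])
print(eyes.camera_info("wrist"))
E
```

```text
pics
{'clock': np.float64(0.0), 'joints': array([-1.301,  0.478,  0.022,  1.556, -0.012,  1.109, -0.083]), 'qvel': array([ 0.001,  0.   ,  0.   , -0.001, -0.001,  0.002, -0.   ]), 'tau': array([ -0.   , -59.644,   1.608, -28.119,   0.013,   0.009,   0.   ]), 'tcp_pos': array([0.249, 0.627, 0.244]), 'orientation': array([-0.59 , -3.086,  0.003]), 'contact_force': array([-0.231,  0.861,  0.504]), 'moment': array([-0.014, -0.005,  0.035]), 'gripper_force': np.float64(0.0), 'grip_width': np.float64(0.085)}
scene [[384.6025   0.     319.6443]
 [  0.     384.6025 203.3119]
 [  0.       0.       1.    ]] [[-0.7548  0.5362 -0.3779  1.0171]
 [ 0.6558  0.6312 -0.4142  0.5682]
 [ 0.0164 -0.5605 -0.828   1.2311]
 [ 0.      0.      0.      1.    ]]
top [[443.814    0.     319.8903]
 [  0.     443.814  197.2643]
 [  0.       0.       1.    ]] [[-0.0216 -0.9888  0.1475  0.2771]
 [-0.9997  0.0233  0.0101  0.0005]
 [-0.0135 -0.1473 -0.989   1.7213]
 [ 0.      0.      0.      1.    ]]
{'mtx': array([[341.7754,   0.    , 321.906 ],
       [  0.    , 341.7754, 200.8049],
       [  0.    ,   0.    ,   1.    ]]), 'tool_from_camera': array([[ 0.0006, -0.956 , -0.2934,  0.0753],
       [ 1.    ,  0.0009, -0.0009, -0.0011],
       [ 0.0011, -0.2934,  0.956 , -0.1289],
       [ 0.    ,  0.    ,  0.    ,  1.    ]])}
```

View pics/top0.png

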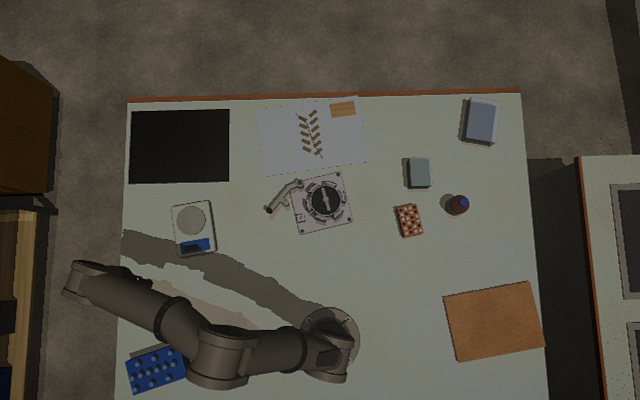

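View pics/scene0.png

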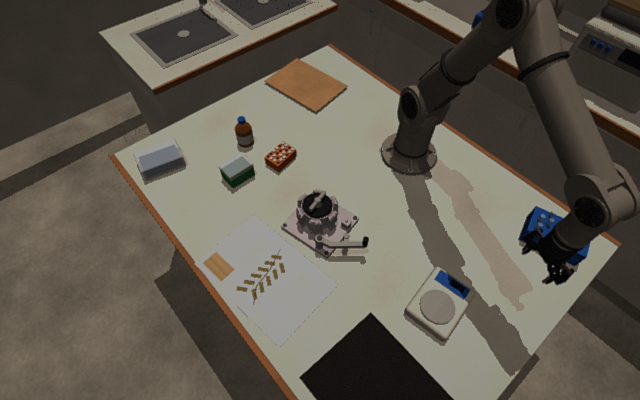

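The top view shows the rotor at about (325,200), the keeper pivot near (298,184) and its grip at (267,210). That puts the rotor at roughly world (0.51, 0.0), stand yaw near 15° and the keeper about 1 rad open. The scene view agrees, with nothing tall near the stand. I'm moving above the stand for a close look.

Request:
step_arm(
  rows=[
    [0.143, -0.312, 0.06, 0, 0, -0.1],
    [0.143, -0.312, 0.06, 0, 0, -0.1],
    [0.143, -0.312, 0.06, 0, 0, -0.1],
    [0.143, -0.312, 0.06, 0, 0, -0.1],
    [0.143, -0.312, 0.06, 0, 0, -0.1],
  ],
)

```text
clock: 0.52
tcp_pos: [0.3348, 0.4388, 0.281]
orientation: [-1.065, -2.955, 0.001]
contact_force: [0.7, 0.3, 0.0]
grip_width: 0.0854
gripper_force: 0.0
```

Request:
step_arm(
  rows=[
    [0.143, -0.312, 0.06, 0, 0, -0.1],
    [0.143, -0.312, 0.06, 0, 0, -0.1],
    [0.143, -0.312, 0.06, 0, 0, -0.1],
    [0.143, -0.312, 0.06, 0, 0, -0.1],
    [0.143, -0.312, 0.06, 0, 0, -0.1],
  ],
)

```text
clock: 0.93
tcp_pos: [0.4202, 0.2522, 0.3172]
orientation: [-1.515, -2.752, 0.0]
contact_force: [0.7, 0.2, -0.2]
grip_width: 0.0853
gripper_force: 0.0
```

Request:
step_arm(
  rows=[
    [0.133, -0.29, 0.03, 0, 0, -0.1],
    [0.133, -0.29, 0.03, 0, 0, -0.1],
    [0.133, -0.29, 0.03, 0, 0, -0.1],
    [0.133, -0.29, 0.03, 0, 0, -0.1],
    [0.133, -0.29, 0.03, 0, 0, -0.1],
  ],
)

```text
clock: 1.35
tcp_pos: [0.5008, 0.0755, 0.3356]
orientation: [1.932, 2.476, -0.0]
contact_force: [0.0, -0.6, 0.3]
grip_width: 0.0853
gripper_force: 0.0
```

Run:
```python
from bench import r,eyes
import cv2,numpy as np
o=r.get_obs();print(o['clock'],o['tcp_pos'],o['orientation'],o['joints'])
f=eyes.grab_frame("wrist");cv2.imwrite("pics/w1.png",f[:,:,::-1]);np.savez("w1.npz",p=o['tcp_pos'],v=o['orientation'])
```

```text
1.35 [0.50077983 0.07549616 0.3355629 ] [ 1.93174072e+00  2.47596169e+00 -5.97964564e-06] [-0.72720573  0.11101599  0.50196097  1.8616479  -0.05661003  1.18233467
  0.03927384]
```

View pics/w1.png

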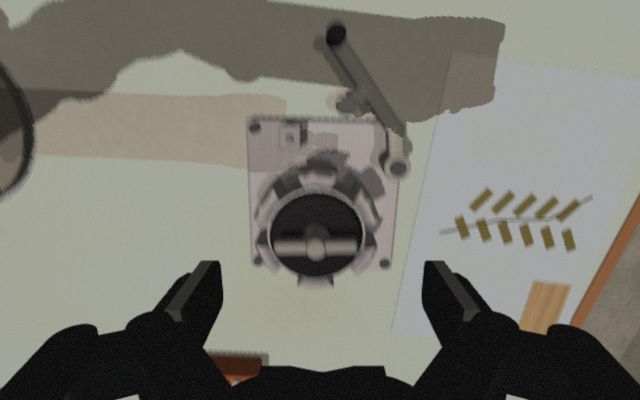

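The wrist view shows the grip top at (336,34), pivot at (399,168), lid centre near (317,234), hub at (316,249), and the cross bar from (274,248) to (357,247). The plate is square to the image. Next I'll turn these into world points and check them against the given sizes, plus a rectified crop at rim height for the flutes.

```bash
cat > h.py <<'E'
import numpy as np,cv2
from scipy.spatial.transform import Rotation as R
from bench import r,eyes
np.set_printoptions(precision=4,suppress=True)
def wcam(p,v):
    c=eyes.camera_info("wrist");T=np.eye(4);T[:3,:3]=R.from_rotvec(v).as_matrix();T[:3,3]=p
    return c['mtx'],T@c['tool_from_camera']
def ray(uv,K,E,z):
    d=E[:3,:3]@np.linalg.solve(K,[*uv,1]);return E[:3,3]+d*(z-E[2,3])/d[2]
def rect(f,K,E,c,yaw,z,half=.13,s=2500):
    n=int(2*half*s);co,si=np.cos(yaw),np.sin(yaw);W=[];
    for a,b in((-1,1),(1,1),(1,-1),(-1,-1)):
        x,y=a*half,b*half;P=np.array([c[0]+co*x-si*y,c[1]+si*x+co*y,z]);q=K@(E[:3,:3].T@(P-E[:3,3]));W.append(q[:2]/q[2])
    H=cv2.getPerspectiveTransform(np.float32(W),np.float32([[0,0],[n,0],[n,n],[0,n]]))
    return cv2.warpPerspective(f,H,(n,n),flags=cv2.INTER_CUBIC)
E
python3 - <<'E'
from h import *
d=np.load("w1.npz");K,E=wcam(d['p'],d['v'])
f=cv2.imread("pics/w1.png");g=cv2.cvtColor(f,cv2.COLOR_BGR2GRAY)
m=((g<45)*255).astype(np.uint8)
cs,_=cv2.findContours(m[150:290,220:410],cv2.RETR_EXTERNAL,cv2.CHAIN_APPROX_NONE)
c=max(cs,key=cv2.contourArea);h=cv2.convexHull(c).reshape(-1,2)+[220,150]
P=np.array([ray(q,K,E,.104)[:2] for q in h])
cen,rad=cv2.minEnclosingCircle(P.astype(np.float32)*1000);print("lid",cen,2*rad)
A=np.c_[2*P,np.ones(len(P))];s=np.linalg.lstsq(A,(P**2).sum(1),rcond=None)[0];print("fit",s[:2],2*np.sqrt(s[2]+s[0]**2+s[1]**2))
m2=((g<45)*255).astype(np.uint8)[15:55,315:360];M=cv2.moments(m2,True);print("grip px",M['m10']/M['m00']+315,M['m01']/M['m00']+15)
g_=ray((336,34),K,E,.108);pv=ray((399,168),K,E,.082);hub=ray((316,249),K,E,.134)
b1=ray((274,248),K,E,.132);b2=ray((357,247),K,E,.132)
print("grip",g_,"piv",pv,"d",np.hypot(*(g_-pv)[:2]),"hub",hub,"bar",b1,b2,np.linalg.norm(b1-b2),np.degrees(np.arctan2(*(b1-b2)[1::-1])))
v=(pv-hub)[:2];print("axis-piv",np.hypot(*v),"exp",np.hypot(.092,.078))
yaw=np.arctan2(v[1],v[0])-np.arctan2(78,92);print("yaw",yaw,np.degrees(yaw))
w=(g_-pv)[:2];print("keeper",np.arctan2(22,-154)-(np.arctan2(w[1],w[0])-yaw))
cv2.imwrite("pics/r1.png",rect(f,K,E,hub[:2],yaw,.096,.11))
E
```

```text
lid (512.3721923828125, -3.008894443511963) 104.62996673583984
fit [ 0.513  -0.0043] 0.10364843171243594
grip px 335.18260869565216 35.826086956521735
grip [0.4811 0.2045 0.108 ] piv [0.586  0.0921 0.082 ] d 0.15372867258314815 hub [ 0.5135 -0.0048  0.134 ] bar [ 0.4701 -0.0155  0.132 ] [0.5554 0.0071 0.132 ] 0.08820318942542237 -165.1538779449453
axis-piv 0.12106408355527272 exp 0.12061509026651682
yaw 0.225226942387036 12.90455323141331
keeper 0.9030986935566632
```

View pics/r1.png

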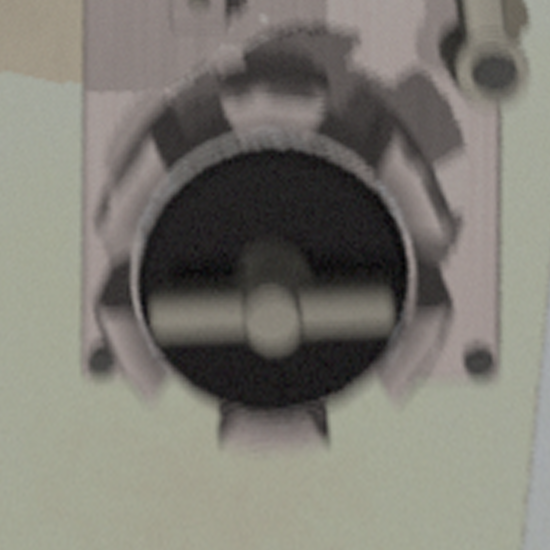

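The points hold up:
- Lid centre and hub agree within 1 mm.
- The axis-to-pivot distance is 121 mm, where 120.6 mm is expected.
- The bar measures 88 mm and points at 14.9°.
- Stand yaw is 12.9° and the keeper is at about 0.90 rad.

In the rectified view a lobe, centred near (276,105), faces the keeper side. The rotor therefore has to turn about 30°. I'll grip the −x arm of the cross bar and turn the rotor clockwise 30°.

Request:
step_arm(
  rows=[
    [-0.0085, -0.049, -0.07, 0, 0, 0.168],
    [-0.0085, -0.049, -0.07, 0, 0, 0.168],
    [-0.0085, -0.049, -0.07, 0, 0, 0.168],
    [-0.0085, -0.049, -0.07, 0, 0, 0.168],
    [-0.0085, -0.049, -0.07, 0, 0, 0.168],
  ],
)

```text
clock: 1.82
tcp_pos: [0.4941, 0.0509, 0.2924]
orientation: [-1.203, -2.901, 0.001]
contact_force: [0.3, 0.3, -0.2]
grip_width: 0.0853
gripper_force: 0.0
```

Request:
step_arm(
  rows=[
    [-0.0085, -0.049, -0.07, 0, 0, 0.168],
    [-0.0085, -0.049, -0.07, 0, 0, 0.168],
    [-0.0085, -0.049, -0.07, 0, 0, 0.168],
    [-0.0085, -0.049, -0.07, 0, 0, 0.168],
    [-0.0085, -0.049, -0.07, 0, 0, 0.168],
  ],
)

```text
clock: 2.23
tcp_pos: [0.489, 0.0216, 0.2504]
orientation: [-0.405, -3.114, 0.001]
contact_force: [0.5, 0.4, 0.8]
grip_width: 0.0857
gripper_force: 0.0
```

Request:
step_arm(
  rows=[
    [-0.0085, -0.049, -0.07, 0, 0, 0.168],
    [-0.0085, -0.049, -0.07, 0, 0, 0.168],
    [-0.0085, -0.049, -0.07, 0, 0, 0.168],
    [-0.0085, -0.049, -0.07, 0, 0, 0.168],
    [-0.0085, -0.049, -0.07, 0, 0, 0.168],
  ],
)

```text
clock: 2.65
tcp_pos: [0.4839, -0.0078, 0.2085]
orientation: [0.422, -3.112, -0.0]
contact_force: [0.1, -0.2, -0.1]
grip_width: 0.0849
gripper_force: 0.0
```

```bash
cat > s.py <<'E'
from h import *
o=r.get_obs();x=R.from_rotvec(o['orientation']).as_matrix()
print(o['clock'],o['tcp_pos'],"xang",np.degrees(np.arctan2(x[1,0],x[0,0])),"tilt",x[:,2],o['joints'],o['contact_force'],o['grip_width'])
E
python3 s.py
```

```text
2.65 [ 0.4839 -0.0078  0.2085] xang -164.57128363996995 tilt [-0.0013 -0.0001 -1.    ] [-0.4221  0.2094  0.3554  2.0582 -0.0932  0.8902  1.8251] [ 0.1365 -0.1718 -0.1154] 0.08485039312256158
```

Request:
step_arm(
  rows=[
    [0, 0, -0.04, 0, 0, 0],
    [0, 0, -0.08, 0, 0, 0],
    [0, 0, -0.115, 0, 0, 0],
    [0, 0, -0.142, 0, 0, 0],
    [0, 0, -0.142, 0, 0, 0],
  ],
)

```text
clock: 3.07
tcp_pos: [0.482, -0.0077, 0.1209]
orientation: [0.412, -3.108, 0.0]
contact_force: [-1.7, -0.1, -0.2]
grip_width: 0.0856
gripper_force: 0.0
```

Request:
step_arm(
  rows=[
    [0, 0, 0, 0, 0, 0],
    [0, 0, 0, 0, 0, 0],
    [0, 0, 0, 0, 0, 0],
    [0, 0, 0, 0, 0, 0],
    [0, 0, 0, 0, 0, 0],
  ],
  jaw=1,
  squeeze=40,
)

```text
clock: 3.48
tcp_pos: [0.485, -0.0078, 0.1247]
orientation: [-0.412, 3.113, 0.0]
contact_force: [-0.1, 0.5, -0.3]
grip_width: 0.0256
gripper_force: 0.0
```

Request:
step_arm(
  rows=[
    [0, 0, 0, 0, 0, 0],
    [0, 0, 0, 0, 0, 0],
    [0, 0, 0, 0, 0, 0],
    [0, 0, 0, 0, 0, 0],
    [0, 0, 0, 0, 0, 0],
  ],
)

```text
clock: 3.9
tcp_pos: [0.485, -0.0082, 0.1246]
orientation: [-0.411, 3.114, 0.0]
contact_force: [-2.5, -0.7, 6.1]
grip_width: 0.0131
gripper_force: 43.5
```

```bash
python3 s.py
```

```text
3.9 [ 0.485  -0.0082  0.1246] xang -164.9559187204248 tilt [ 0.001   0.0002 -1.    ] [-0.383   0.343   0.3252  2.128  -0.169   0.6933  1.8883] [-2.5348 -0.7056  6.0607] 0.013082694804516662
```

Request:
step_arm(
  rows=[
    [0.0005, 0.005, 0, 0, 0, -0.033],
    [0.001, 0.01, 0, 0, 0, -0.067],
    [0.001, 0.015, 0, 0, 0, -0.1],
    [0.001, 0.02, 0, 0, 0, -0.133],
    [0.001, 0.0245, 0, 0, 0, -0.167],
  ],
)

```text
clock: 4.32
tcp_pos: [0.485, 0.0066, 0.1246]
orientation: [-0.419, -3.114, -0.001]
contact_force: [-1.5, -0.3, 5.9]
grip_width: 0.0132
gripper_force: 43.5
```

Request:
step_arm(
  rows=[
    [0, 0, 0, 0, 0, 0],
    [0, 0, 0, 0, 0, 0],
    [0, 0, 0, 0, 0, 0],
    [0, 0, 0, 0, 0, 0],
  ],
)

```text
clock: 4.65
tcp_pos: [0.485, 0.0065, 0.1245]
orientation: [-0.411, -3.114, -0.001]
contact_force: [-3.1, -1.4, 9.7]
grip_width: 0.0131
gripper_force: 43.9
```

```bash
python3 s.py
```

```text
4.65 [0.485  0.0065 0.1245] xang 164.9793689717183 tilt [-0.0001  0.0004 -1.    ] [-0.5142  0.3571  0.4502  2.1333 -0.2394  0.6985  1.4043] [-3.1479 -1.4074  9.7195] 0.013105394135724837
```

Turned about 30°, with the bar held firmly (13 mm opening, low forces). Releasing it, then rising to check the flute alignment.

Request:
step_arm(
  rows=[
    [0, 0, 0, 0, 0, 0],
    [0, 0, 0, 0, 0, 0],
    [0, 0, 0, 0, 0, 0],
    [0, 0, 0, 0, 0, 0],
    [0, 0, 0, 0, 0, 0],
  ],
  jaw=0.5,
)

```text
clock: 5.07
tcp_pos: [0.485, 0.0069, 0.1238]
orientation: [-0.409, -3.115, 0.0]
contact_force: [-0.5, 0.4, 0.2]
grip_width: 0.0426
gripper_force: 0.0
```

Request:
step_arm(
  rows=[
    [0, 0, 0.03, 0, 0, 0],
    [0, 0, 0.08, 0, 0, 0],
    [0, 0, 0.14, 0, 0, 0],
    [0, 0.02, 0.2, 0, 0, 0],
    [0, 0.05, 0.26, 0, 0, -0.03],
  ],
)

```text
clock: 5.48
tcp_pos: [0.4846, 0.0351, 0.2815]
orientation: [-0.562, -3.091, 0.001]
contact_force: [1.2, 0.7, 0.0]
grip_width: 0.0427
gripper_force: 0.0
```

Request:
step_arm(
  rows=[
    [0.025, 0.0725, 0.0825, 0, 0, -0.148],
    [0.025, 0.0725, 0.0825, 0, 0, -0.148],
    [0.025, 0.0725, 0.0825, 0, 0, -0.148],
    [0.025, 0.0725, 0.0825, 0, 0, -0.148],
    [0.025, 0.0725, 0.0825, 0, 0, -0.148],
  ],
)

```text
clock: 5.9
tcp_pos: [0.5001, 0.0807, 0.3296]
orientation: [1.257, 2.879, 0.001]
contact_force: [0.7, 0.3, -0.8]
grip_width: 0.0423
gripper_force: 0.0
```

Request:
step_arm(
  rows=[
    [0, 0, 0, 0, 0, 0],
    [0, 0, 0, 0, 0, 0],
    [0, 0, 0, 0, 0, 0],
  ],
)

```text
clock: 6.15
tcp_pos: [0.4999, 0.08, 0.3291]
orientation: [-1.251, -2.881, 0.001]
contact_force: [-0.1, 0.9, 1.6]
grip_width: 0.0428
gripper_force: 0.0
```

```bash
python3 s.py
python3 - <<'E'
from h import *
o=r.get_obs();f=eyes.grab_frame("wrist")[:,:,::-1].copy();cv2.imwrite("pics/w2.png",f)
K,E=wcam(o['tcp_pos'],o['orientation']);np.savez("w2.npz",K=K,E=E)
a=rect(f,K,E,(.5135,-.0035),np.radians(12.9),.096,.1,2000)
b=rect(f,K,E,(.5135,-.0035),np.radians(12.9),.104,.1,2000)
cv2.imwrite("pics/m2.png",np.vstack([f[:, :],np.pad(a[:, :],((0,0),(0,240),(0,0)))])[:800]) if 0 else cv2.imwrite("pics/r2.png",a)
E
```

```text
6.15 [0.4999 0.08   0.3291] xang 133.05030895349063 tilt [-0.0006 -0.0002 -1.    ] [-0.7618  0.118   0.5333  1.872  -0.065   1.1693  0.5453] [-0.1173  0.9102  1.5969] 0.04283811638407866
```

View pics/w2.png

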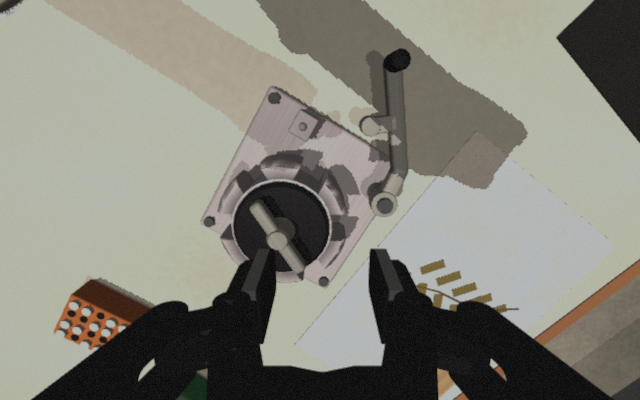

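View pics/r2.png

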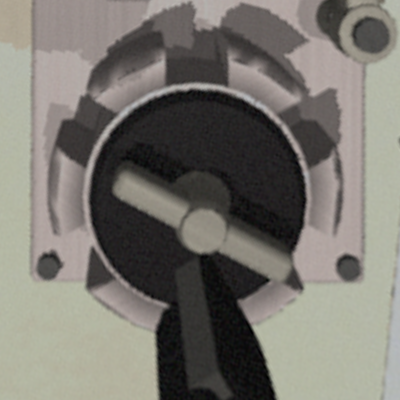

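Sharp view: grip top at (398,60), pivot top at (385,204), hub at (277,240). In the rectified crop the flute spans x 166–230 (centre 198) against a rotor centre near 199, so it faces the keeper side within about 1°. Measuring the grip again from here.

Run:
```python
from h import *
d=np.load("w2.npz");K,E=d['K'],d['E'];g=cv2.imread("pics/w2.png",0)
c=cv2.HoughCircles(g[40:80,375:420],cv2.HOUGH_GRADIENT,1,50,param1=80,param2=8,minRadius=8,maxRadius=17);print(c+[375,40,0] if c is not None else None)
c=cv2.HoughCircles(g[180:230,360:415],cv2.HOUGH_GRADIENT,1,50,param1=80,param2=8,minRadius=8,maxRadius=17);print(c+[360,180,0] if c is not None else None)
G=ray((398,60),K,E,.108)[:2];P=ray((385.5,204.5),K,E,.082)[:2];H=ray((277,240),K,E,.134)[:2]
yaw=np.radians(np.degrees(np.arctan2(*(P-H)[::-1])))-np.arctan2(78,92)
w=np.arctan2(*(G-P)[::-1]);print("G",G,"P",P,"H",H,np.hypot(*(G-P)),np.hypot(*(P-H)),"yaw",np.degrees(yaw),"bar",np.degrees(w))
yw=np.radians(12.9);Rz=R.from_euler('z',yw).as_matrix()[:2,:2]
a0=np.arctan2(22,-154)+yw;print("shut dir",np.degrees(a0),"keeper",a0-w)
for k in(a0-w,.7,.5,.3,.17,.09,0,-.03):print(round(k,3),P+.1556*np.array([np.cos(a0-k),np.sin(a0-k)]),np.degrees(a0-k))
print("shut via hub",H+Rz@[-.062,.100],"pivot via hub",H+Rz@[.092,.078])
```

```text
[[[399.5  59.5  10.5]]]
[[[383.5 205.5  13. ]]]
G [0.4782 0.2067] P [0.5832 0.0961] H [ 0.5107 -0.0014] 0.15246707804947227 0.12146735535493586 yaw 13.11518727192878 bar 133.4738207791912
shut dir 184.76989764584403 keeper 0.8952854346791881
0.895 [0.4761 0.209 ] 133.4738207791912
0.7 [0.4562 0.1861] 144.66285198668638
0.5 [0.4409 0.1591] 156.12200788930286
0.3 [0.4312 0.1295] 167.58116379191935
0.17 [0.4281 0.1096] 175.02961512862004
0.09 [0.4276 0.0971] 179.61327748966661
0 [0.4281 0.0831] 184.76989764584403
-0.03 [0.4285 0.0785] 186.4887710312365
shut via hub [0.428  0.0822] pivot via hub [0.583  0.0951]
```

Request:
step_arm(
  rows=[
    [-0.0365, 0.211, -0.25, 0, 0, 0],
    [-0.0365, 0.211, -0.25, 0, 0, 0],
    [-0.0365, 0.211, -0.25, 0, 0, 0],
    [-0.0365, 0.211, -0.25, 0, 0, 0],
    [-0.0365, 0.211, -0.25, 0, 0, 0],
  ],
  jaw=0.4,
)

```text
clock: 6.62
tcp_pos: [0.4767, 0.2087, 0.1769]
orientation: [-1.249, -2.881, 0.002]
contact_force: [-0.5, -0.1, 0.8]
grip_width: 0.0512
gripper_force: 0.0
```

Request:
step_arm(
  rows=[
    [0, 0, 0, 0, 0, 0],
    [0, 0, 0, 0, 0, 0],
    [0, 0, -0.02, 0, 0, 0],
    [0, 0, -0.05, 0, 0, 0],
    [0, 0, -0.07, 0, 0, 0],
  ],
)

```text
clock: 7.03
tcp_pos: [0.4793, 0.2057, 0.1378]
orientation: [1.255, 2.879, 0.002]
contact_force: [-0.2, 1.0, 0.7]
grip_width: 0.0512
gripper_force: 0.0
```

```bash
python3 s.py
```

```text
7.0333 [0.4793 0.2057 0.1378] xang 132.89570488221213 tilt [ 0.0019  0.0007 -1.    ] [-0.852   0.3826  0.4034  2.0417 -0.2151  0.755   0.4311] [-0.2341  1.0005  0.7216] 0.05118413465526579
```

Request:
step_arm(
  rows=[
    [0, 0, -0.025, 0, 0, 0],
    [0, 0, -0.05, 0, 0, 0],
    [0, 0, -0.073, 0, 0, 0],
    [0, 0, -0.073, 0, 0, 0],
    [0, 0, -0.073, 0, 0, 0],
  ],
)

```text
clock: 7.45
tcp_pos: [0.479, 0.2058, 0.0943]
orientation: [1.255, 2.879, 0.0]
contact_force: [-0.6, 0.5, 0.4]
grip_width: 0.051
gripper_force: 0.0
```

Request:
step_arm(
  rows=[
    [0, 0, 0, 0, 0, 0],
    [0, 0, 0, 0, 0, 0],
    [0, 0, 0, 0, 0, 0],
    [0, 0, 0, 0, 0, 0],
    [0, 0, 0, 0, 0, 0],
  ],
  jaw=1,
  squeeze=30,
)

```text
clock: 7.87
tcp_pos: [0.4792, 0.2072, 0.0948]
orientation: [1.253, 2.879, 0.003]
contact_force: [-0.6, -0.7, 7.4]
grip_width: 0.0191
gripper_force: 29.8
```

```bash
python3 s.py
```

```text
7.8667 [0.4792 0.2072 0.0948] xang 132.96423217739346 tilt [ 0.002   0.0013 -1.    ] [-0.8231  0.4526  0.3695  2.0659 -0.2595  0.664   0.4677] [-0.5715 -0.7342  7.3828] 0.019064268100496034
```

Request:
step_arm(
  rows=[
    [-0.0205, -0.0218, 0, 0, 0, 0.037],
    [-0.0378, -0.045, 0, 0, 0, 0.072],
    [-0.0525, -0.07, 0, 0, 0, 0.108],
    [-0.0643, -0.0963, 0, 0, 0, 0.143],
    [-0.073, -0.124, 0, 0, 0, 0.179],
  ],
)

```text
clock: 8.28
tcp_pos: [0.4356, 0.1326, 0.0948]
orientation: [0.395, 3.113, 0.003]
contact_force: [3.3, -0.5, 3.0]
grip_width: 0.019
gripper_force: 30.3
```

Request:
step_arm(
  rows=[
    [0, 0, 0, 0, 0, 0],
    [0, 0, 0, 0, 0, 0],
  ],
)

```text
clock: 8.45
tcp_pos: [0.4355, 0.1321, 0.0948]
orientation: [0.406, 3.113, 0.003]
contact_force: [0.4, 1.7, 6.5]
grip_width: 0.0189
gripper_force: 30.5
```

```bash
python3 s.py
```

```text
8.45 [0.4355 0.1321 0.0948] xang 165.12186362167796 tilt [ 0.0027  0.0015 -1.    ] [-0.6305  0.3492  0.2355  2.2093 -0.1438  0.5938  1.0215] [0.4481 1.651  6.4727] 0.01885807712834023
```

Request:
step_arm(
  rows=[
    [-0.003, -0.014, 0, 0, 0, 0.018],
    [-0.0057, -0.0283, 0, 0, 0, 0.036],
    [-0.0075, -0.0463, 0, 0, 0, 0.058],
    [-0.0082, -0.0645, 0, 0, 0, 0.08],
    [-0.0082, -0.0645, 0, 0, 0, 0.08],
  ],
)

```text
clock: 8.87
tcp_pos: [0.4311, 0.0928, 0.0948]
orientation: [0.009, 3.138, 0.001]
contact_force: [0.1, 0.5, 7.3]
grip_width: 0.0191
gripper_force: 30.7
```

Request:
step_arm(
  rows=[
    [0.0003, -0.0135, 0, 0, 0, 0.013],
    [0.0003, -0.0135, 0, 0, 0, 0.017],
    [0.001, -0.022, 0, 0, 0, 0.025],
    [0.0017, -0.03, 0, 0, 0, 0.028],
    [0.0017, -0.03, 0, 0, 0, 0.028],
  ],
)

```text
clock: 9.28
tcp_pos: [0.4317, 0.0828, 0.0949]
orientation: [-0.134, 3.135, 0.013]
contact_force: [-2.8, 24.1, 4.9]
grip_width: 0.0192
gripper_force: 31.2
```

```bash
python3 s.py
```

```text
9.2833 [0.4317 0.0828 0.0949] xang -175.0991975139826 tilt [ 0.0032  0.0081 -1.    ] [-0.4591  0.3238  0.1545  2.2399 -0.1022  0.5784  1.4292] [-2.7679 24.0739  4.9466] 0.019175761381688933
```

The force rose to 24 N at y = 0.083, which is the predicted shut position, so it is past the detent and on the stop. Relaxing the push, then letting go and lifting.

Request:
step_arm(
  rows=[
    [0, 0, 0, 0, 0, 0],
    [0, 0.004, 0, 0, 0, 0],
    [0, 0.008, 0, 0, 0, 0],
    [0, 0.008, 0, 0, 0, 0],
  ],
)

```text
clock: 9.62
tcp_pos: [0.4316, 0.0832, 0.0948]
orientation: [-0.129, 3.136, 0.004]
contact_force: [-1.7, 6.2, 9.0]
grip_width: 0.019
gripper_force: 31.3
```

Request:
step_arm(
  rows=[
    [0, 0, 0, 0, 0, 0],
    [0, 0, 0, 0, 0, 0],
    [0, 0, 0, 0, 0, 0],
    [0, 0, 0, 0, 0, 0],
  ],
  jaw=0.58,
)

```text
clock: 9.95
tcp_pos: [0.4303, 0.0802, 0.0935]
orientation: [0.126, -3.139, 0.001]
contact_force: [-1.2, 0.7, -0.1]
grip_width: 0.036
gripper_force: 0.0
```

Request:
step_arm(
  rows=[
    [0, 0, 0.03, 0, 0, 0],
    [0, 0, 0.08, 0, 0, 0],
    [0, 0, 0.14, 0, 0, 0],
    [0.03, -0.02, 0.2, 0, 0, -0.03],
    [0.06, -0.04, 0.26, 0, 0, -0.06],
  ],
)

```text
clock: 10.37
tcp_pos: [0.4654, 0.0564, 0.2505]
orientation: [-0.174, -3.136, -0.0]
contact_force: [0.8, 0.9, -0.8]
grip_width: 0.0358
gripper_force: 0.0
```

Request:
step_arm(
  rows=[
    [0, 0, 0.13, 0, 0, -0.05],
    [0, 0, 0.13, 0, 0, -0.05],
    [0, 0, 0.13, 0, 0, -0.05],
    [0, 0, 0.13, 0, 0, -0.05],
    [0, 0, 0.13, 0, 0, -0.05],
  ],
)

```text
clock: 10.78
tcp_pos: [0.4656, 0.0565, 0.3262]
orientation: [-0.414, -3.113, 0.001]
contact_force: [-0.3, 0.2, -0.0]
grip_width: 0.0357
gripper_force: 0.0
```

```bash
python3 s.py
python3 - <<'E'
from h import *
o=r.get_obs();f=eyes.grab_frame("wrist")[:,:,::-1].copy();cv2.imwrite("pics/w3.png",f)
K,E=wcam(o['tcp_pos'],o['orientation']);np.savez("w3.npz",K=K,E=E)
E
```

```text
10.7833 [0.4656 0.0565 0.3262] xang 164.8474675092294 tilt [-0.0012 -0.0003 -1.    ] [-0.504   0.0481  0.262   1.9369 -0.0136  1.1594  1.0695] [-0.3091  0.1876 -0.0126] 0.03567426098608776
```

View pics/w3.png

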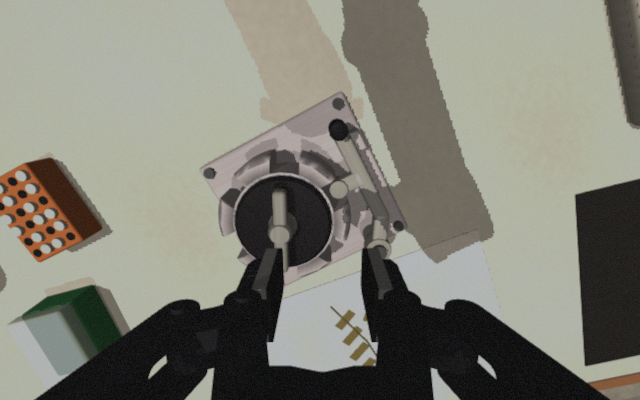

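The keeper now lies along the plate edge. Grip top is at (338,130), the nose at (340,189) sits in the flute, the hub is at (279,234) and the visible bar end is at (280,190). Measuring these for the keeper angle and the bar grasp.

Run:
```python
from h import *
d=np.load("w3.npz");K,E=d['K'],d['E']
G=ray((338.5,130),K,E,.108)[:2];H=ray((279,234),K,E,.134)[:2];P=ray((380,245),K,E,.082)[:2];N=ray((340,189),K,E,.078)[:2]
B=ray((280,190),K,E,.132)[:2]
Ri=R.from_euler('z',-12.9,degrees=True).as_matrix()[:2,:2]
print(G,H,P,N,B,"stand: G",Ri@(G-H),"P",Ri@(P-H),"N",Ri@(N-H),"bar",Ri@(B-H),np.degrees(np.arctan2(*(B-H)[::-1])))
```

```text
[0.4278 0.0824] [ 0.5099 -0.0019] [0.5735 0.0973] [0.4955 0.0683] [0.4665 0.0123] stand: G [-0.0611  0.1005] P [0.0842 0.0825] N [0.0017 0.0716] bar [-0.0391  0.0236] 161.8580122994469
```

Grip in stand axes is (−61, 100.5) mm against (−62, 100) expected, so the keeper is shut. Going back down onto the same bar arm.

Request:
step_arm(
  rows=[
    [0.0323, -0.0828, -0.24, 0, 0, 0],
    [0.0323, -0.0828, -0.24, 0, 0, 0],
    [0.0323, -0.0828, -0.24, 0, 0, 0],
    [0.0323, -0.0828, -0.24, 0, 0, 0],
    [0.0323, -0.0828, -0.24, 0, 0, 0],
  ],
  jaw=0.35,
)

```text
clock: 11.25
tcp_pos: [0.4809, 0.0045, 0.1766]
orientation: [-0.417, -3.102, 0.009]
contact_force: [-0.2, 0.3, 0.3]
grip_width: 0.0554
gripper_force: 0.0
```

Request:
step_arm(
  rows=[
    [0, 0, 0, 0, 0, 0],
    [0, 0, -0.03, 0, 0, 0],
    [0, 0, -0.06, 0, 0, 0],
    [0, 0, -0.095, 0, 0, 0],
    [0, 0, -0.095, 0, 0, 0],
  ],
)

```text
clock: 11.67
tcp_pos: [0.4843, 0.0082, 0.1247]
orientation: [-0.412, -3.111, 0.001]
contact_force: [-0.9, 0.3, 0.1]
grip_width: 0.0555
gripper_force: 0.0
```

Request:
step_arm(
  rows=[
    [0, 0, 0, 0, 0, 0],
    [0, 0, 0, 0, 0, 0],
    [0, 0, 0, 0, 0, 0],
    [0, 0, 0, 0, 0, 0],
    [0, 0, 0, 0, 0, 0],
  ],
  jaw=1,
  squeeze=60,
)

```text
clock: 12.08
tcp_pos: [0.4863, 0.0065, 0.1278]
orientation: [0.416, 3.112, 0.001]
contact_force: [-2.6, -2.9, 9.8]
grip_width: 0.0126
gripper_force: 58.5
```

```bash
python3 s.py
```

```text
12.0833 [0.4863 0.0065 0.1278] xang 164.77869646869686 tilt [ 0.0019  0.0001 -1.    ] [-0.3769  0.3354  0.2812  2.1212 -0.1421  0.7003  1.3033] [-2.5681 -2.8507  9.8299] 0.012564821307960671
```

Request:
step_arm(
  rows=[
    [0.0017, 0.005, 0, 0, 0, -0.033],
    [0.0037, 0.0097, 0, 0, 0, -0.067],
    [0.0063, 0.0142, 0, 0, 0, -0.1],
    [0.0093, 0.0183, 0, 0, 0, -0.133],
    [0.0127, 0.0222, 0, 0, 0, -0.167],
  ],
)

```text
clock: 12.5
tcp_pos: [0.4935, 0.0186, 0.1277]
orientation: [1.217, 2.895, -0.001]
contact_force: [-3.7, -7.3, 10.9]
grip_width: 0.0127
gripper_force: 59.1
```

```bash
python3 s.py; python3 -c "
from bench import r;print(r.get_obs()['moment'])"
```

```text
12.5 [0.4935 0.0186 0.1277] xang 134.40696808047653 tilt [ 0.0009 -0.001  -1.    ] [-0.4991  0.3585  0.4051  2.1102 -0.2121  0.7101  0.8196] [-3.6649 -7.3077 10.9459] 0.012710915746346824
[-1.60180441  0.87031667  0.11344023]
```

Request:
step_arm(
  rows=[
    [0.0038, 0.0033, 0, 0, 0, -0.033],
    [0.008, 0.0063, 0, 0, 0, -0.067],
    [0.0125, 0.009, 0, 0, 0, -0.1],
    [0.0172, 0.011, 0, 0, 0, -0.133],
    [0.0222, 0.0127, 0, 0, 0, -0.167],
  ],
)

```text
clock: 12.92
tcp_pos: [0.5058, 0.0255, 0.1277]
orientation: [-1.927, -2.481, 0.003]
contact_force: [-7.7, -8.4, 14.5]
grip_width: 0.0121
gripper_force: 59.7
```

Request:
step_arm(
  rows=[
    [0.005, 0.001, 0, 0, 0, -0.033],
    [0.0102, 0.0017, 0, 0, 0, -0.067],
    [0.0152, 0.0017, 0, 0, 0, -0.1],
    [0.0178, 0.0013, 0, 0, 0, -0.117],
    [0.0203, 0.001, 0, 0, 0, -0.133],
  ],
)

```text
clock: 13.33
tcp_pos: [0.509, 0.0244, 0.1274]
orientation: [-2.375, -2.038, 0.029]
contact_force: [-42.6, -13.1, 59.6]
grip_width: 0.0131
gripper_force: 221.5
```

```bash
python3 s.py; python3 -c "
from bench import r;print(r.get_obs()['moment'])"
```

```text
13.3333 [0.509  0.0244 0.1274] xang 81.27882053118354 tilt [-0.0215 -0.0033 -0.9998] [-0.6772  0.4361  0.639   2.0701 -0.3677  0.7704  0.0386] [-42.623  -13.0886  59.623 ] 0.013148350255441237
[-3.02134452  9.05110369  5.4775517 ]
```

The lateral force jumped to 43 N, so the screw is hard against something, presumably its stop. Easing back some of the twist to see where it sits.

Request:
step_arm(
  rows=[
    [-0.005, 0.0005, 0, 0, 0, 0.02],
    [-0.0085, 0.0005, 0, 0, 0, 0.04],
    [-0.0085, 0.0005, 0, 0, 0, 0.04],
  ],
)

```text
clock: 13.58
tcp_pos: [0.5079, 0.0243, 0.1276]
orientation: [-2.248, -2.188, 0.016]
contact_force: [-23.3, -14.3, 35.1]
grip_width: 0.0128
gripper_force: 147.6
```

```bash
python3 s.py; python3 -c "
from bench import r;print(r.get_obs()['moment'])"
```

```text
13.5833 [0.5079 0.0243 0.1276] xang 88.45285961920668 tilt [-0.011  -0.0037 -0.9999] [-0.6564  0.4211  0.6065  2.0784 -0.3439  0.7522  0.1394] [-23.3167 -14.2759  35.1236] 0.012808945011676776
[-3.1651202   5.03984903  2.81122576]
```

Request:
step_arm(
  rows=[
    [-0.003, 0, 0, 0, 0, 0.02],
    [-0.006, 0, 0, 0, 0, 0.04],
    [-0.006, 0, 0, 0, 0, 0.04],
  ],
)

```text
clock: 13.83
tcp_pos: [0.5072, 0.0256, 0.1274]
orientation: [-2.109, -2.326, 0.009]
contact_force: [-12.2, -10.7, 20.0]
grip_width: 0.0127
gripper_force: 91.9
```

Request:
step_arm(
  rows=[
    [0, 0, 0, 0, 0, 0],
    [0, 0, 0, 0, 0, 0],
    [0, 0, 0, 0, 0, 0],
    [0, 0, 0, 0, 0, 0],
  ],
  jaw=0.4,
)

```text
clock: 14.17
tcp_pos: [0.5108, 0.0294, 0.1265]
orientation: [2.118, 2.319, 0.002]
contact_force: [0.1, 0.2, 0.3]
grip_width: 0.0514
gripper_force: 0.0
```

Request:
step_arm(
  rows=[
    [0, 0, 0.03, 0, 0, 0],
    [0, 0, 0.08, 0, 0, 0],
    [0, 0, 0.14, 0, 0, 0],
    [-0.02, 0.04, 0.2, 0, 0, 0],
    [-0.04, 0.08, 0.26, 0, 0, 0],
  ],
)

```text
clock: 14.58
tcp_pos: [0.488, 0.0726, 0.2786]
orientation: [2.123, 2.314, 0.0]
contact_force: [0.5, 1.5, -0.0]
grip_width: 0.0511
gripper_force: 0.0
```

Request:
step_arm(
  rows=[
    [0, 0, 0.08, 0, 0, 0],
    [0, 0, 0.08, 0, 0, 0],
    [0, 0, 0.08, 0, 0, 0],
    [0, 0, 0.08, 0, 0, 0],
    [0, 0, 0.08, 0, 0, 0],
  ],
)

```text
clock: 15.0
tcp_pos: [0.487, 0.0732, 0.3234]
orientation: [-2.119, -2.318, 0.003]
contact_force: [-0.9, -0.3, -0.4]
grip_width: 0.0511
gripper_force: 0.0
```

```bash
python3 s.py
python3 - <<'E'
from h import *
o=r.get_obs();f=eyes.grab_frame("wrist")[:,:,::-1].copy();cv2.imwrite("pics/w4.png",f)
K,E=wcam(o['tcp_pos'],o['orientation']);np.savez("w4.npz",K=K,E=E)
E
```

```text
15.0 [0.487  0.0732 0.3234] xang 95.15201723085399 tilt [-0.0021 -0.0009 -1.    ] [-0.8841  0.0973  0.6661  1.9129 -0.0652  1.1552 -0.1039] [-0.8621 -0.2786 -0.3958] 0.05105211766665609
```

View pics/w4.png

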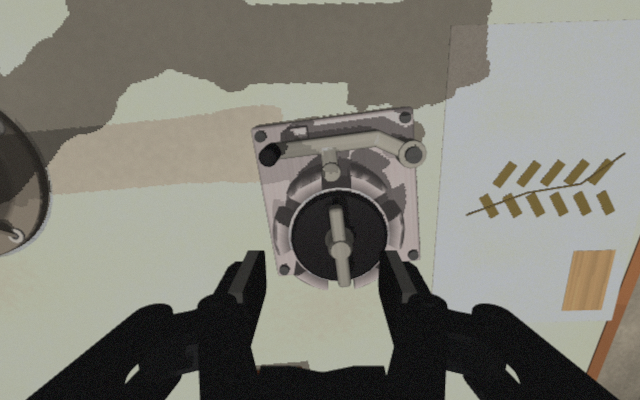

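The view shows the keeper shut with its nose at (332,165) in the flute. The bar now runs from (335,207) to (345,285), with the hub at (340,246). Computing its angle.

Run:
```python
from h import *
d=np.load("w4.npz");K,E=d['K'],d['E']
a=ray((335,207),K,E,.132)[:2];b=ray((345.5,285),K,E,.132)[:2];H=ray((340,247),K,E,.134)[:2];G=ray((269,154),K,E,.108)[:2];P=ray((413,153),K,E,.082)[:2];N=ray((332,166),K,E,.078)[:2]
Ri=R.from_euler('z',-12.9,degrees=True).as_matrix()[:2,:2]
print(a,b,H,np.hypot(*(a-b)),"bar",np.degrees(np.arctan2(*(a-b)[::-1])),"G",Ri@(G-H),"P",Ri@(P-H),"N",Ri@(N-H),"GP",np.degrees(np.arctan2(*(G-P)[::-1])))
```

```text
[0.5013 0.0434] [ 0.5212 -0.0423] [0.5105 0.0019] 0.08791958442488788 bar 103.11155645554358 G [-0.0592  0.0995] P [0.0915 0.0759] N [0.0025 0.0727] GP -175.99080295648915
```

The bar rests at 103° (62° of travel) and stayed there while the pads, at 95°, kept twisting it with far more than 0.3 N m. That points to the stop. As a cheap check, I'll push the bar end clockwise with closed fingers.

Request:
step_arm(
  rows=[
    [-0.022, -0.07, -0.2, 0, 0, 0],
    [-0.022, -0.07, -0.2, 0, 0, 0],
    [-0.022, -0.07, -0.2, 0, 0, 0],
    [-0.022, -0.07, -0.2, 0, 0, 0],
    [-0.022, -0.07, -0.2, 0, 0, 0],
  ],
  jaw=1,
)

```text
clock: 15.47
tcp_pos: [0.4723, 0.03, 0.2025]
orientation: [-2.121, -2.314, 0.01]
contact_force: [0.5, -0.0, 0.2]
grip_width: -0.0002
gripper_force: 0.0
```

Request:
step_arm(
  rows=[
    [0, 0, 0, 0, 0, 0],
    [0, 0, -0.04, 0, 0, 0],
    [0, 0, -0.08, 0, 0, 0],
    [0, 0, -0.127, 0, 0, 0],
    [0, 0, -0.127, 0, 0, 0],
  ],
)

```text
clock: 15.88
tcp_pos: [0.4738, 0.0327, 0.1268]
orientation: [-2.115, -2.32, 0.004]
contact_force: [-1.0, -0.9, -0.0]
grip_width: -0.0003
gripper_force: 0.0
```

Request:
step_arm(
  rows=[
    [0.005, 0, 0, 0, 0, 0],
    [0.01, 0, 0, 0, 0, 0],
    [0.013, 0, 0, 0, 0, 0],
    [0.016, 0, 0, 0, 0, 0],
    [0.016, 0, 0, 0, 0, 0],
  ],
)

```text
clock: 16.3
tcp_pos: [0.4837, 0.0316, 0.1296]
orientation: [-2.118, -2.318, 0.0]
contact_force: [-5.2, -0.2, 2.7]
grip_width: 0.0001
gripper_force: 2.3
```

```bash
python3 s.py
```

```text
16.3 [0.4837 0.0316 0.1296] xang 95.17879708372071 tilt [-0.0012  0.001  -1.    ] [-0.6886  0.373   0.6051  2.1367 -0.3214  0.7205  0.2193] [-5.1995 -0.1777  2.658 ] 9.469315220301734e-05
```

Contact has begun at 5 N. Pushing further in small steps.

Request:
step_arm(
  rows=[
    [0.004, 0, 0, 0, 0, 0],
    [0.004, 0, 0, 0, 0, 0],
    [0.004, 0, 0, 0, 0, 0],
  ],
)

```text
clock: 16.55
tcp_pos: [0.4841, 0.0314, 0.1291]
orientation: [-2.116, -2.316, 0.004]
contact_force: [-8.9, -1.0, 6.5]
grip_width: 0.0001
gripper_force: 4.8
```

Request:
step_arm(
  rows=[
    [0.005, 0, 0, 0, 0, 0],
    [0.005, 0, 0, 0, 0, 0],
    [0.005, 0, 0, 0, 0, 0],
  ],
)

```text
clock: 16.8
tcp_pos: [0.4845, 0.0312, 0.1284]
orientation: [-2.113, -2.313, 0.01]
contact_force: [-15.4, -1.1, 10.5]
grip_width: -0.0001
gripper_force: 8.0
```

Request:
step_arm(
  rows=[
    [0.005, 0, 0, 0, 0, 0],
    [0.005, 0, 0, 0, 0, 0],
    [0.005, 0, 0, 0, 0, 0],
  ],
)

```text
clock: 17.05
tcp_pos: [0.4849, 0.0308, 0.1277]
orientation: [-2.111, -2.31, 0.016]
contact_force: [-22.1, -1.6, 12.6]
grip_width: 0.0
gripper_force: 11.1
```

The force climbed to 22 N (0.8 N m) with about 1 mm of movement, so the screw is on its stop. Backing off, rising, and taking a last look.

Request:
step_arm(
  rows=[
    [-0.015, 0, 0, 0, 0, 0],
    [-0.03, 0, 0, 0, 0, 0],
    [-0.035, 0, 0.03, 0, 0, 0],
    [-0.035, 0, 0.09, 0, 0, 0],
    [-0.035, 0, 0.15, 0, 0, 0],
  ],
)

```text
clock: 17.47
tcp_pos: [0.4712, 0.0312, 0.2199]
orientation: [2.119, 2.319, -0.001]
contact_force: [1.1, 0.6, 0.5]
grip_width: 0.0001
gripper_force: 0.0
```

Request:
step_arm(
  rows=[
    [0.02, 0.07, 0.17, 0, 0, 0],
    [0.02, 0.07, 0.17, 0, 0, 0],
    [0.02, 0.07, 0.17, 0, 0, 0],
    [0.02, 0.07, 0.17, 0, 0, 0],
    [0.02, 0.07, 0.17, 0, 0, 0],
  ],
)

```text
clock: 17.88
tcp_pos: [0.485, 0.0745, 0.3229]
orientation: [2.116, 2.32, 0.009]
contact_force: [-0.2, -0.4, -0.7]
grip_width: 0.0002
gripper_force: 0.0
```

```bash
python3 s.py
python3 - <<'E'
from h import *
f=eyes.grab_frame("wrist")[:,:,::-1];cv2.imwrite("pics/w5.png",f)
E
```

```text
17.8833 [0.485  0.0745 0.3229] xang 95.26021685155482 tilt [ 0.0053  0.003  -1.    ] [-0.9167  0.0882  0.6948  1.9236 -0.0638  1.1451 -0.106 ] [-0.2387 -0.3671 -0.6722] 0.00017874107301332193
```

View pics/w5.png

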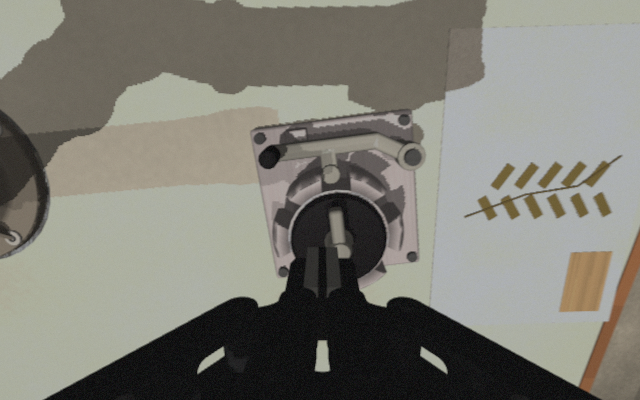

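Nothing has changed: the grip is at (269,157), the nose at (331,168) is in the flute, the bar end is at (336,209), and the robot is clear. Handing in.

```bash
python3 -c "
from bench import r;print(r.hand_in())"
```

```text
the job is handed in; nothing more can be done
None
```

I turned the rotor about 30° to bring a flute to the keeper's nose, shut the keeper past its detent, tightened the lid screw until it stopped moving, and handed the job in at about 18 s with the arm clear; no verdict was returned.

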